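# Roll-test the mixer rollers and reject the worn one

## Robot

A 6-joint arm with a two-finger parallel gripper is mounted at the origin on the work surface. World frame = base frame: x ahead of the robot, y to its left, z up, the work surface at z = 0. Lengths are in m, angles in rad, forces in N, time in s.
With the tool pointing down it reaches from about 0.35 to 0.775 m from the base axis. Payload 5.5 kg.
Tool frame: the origin (TCP) lies midway between the tips of the shut fingers; the grasp point (between the pads) lies grip_point_offset behind it (grip_point_offset is the distance from the TCP to the grasp point, in m); z points along the fingers, y is the direction in which the jaws open and shut (so a half turn about z gives the same grasp; the last joint's range is limited). The gripper opens to 85 mm and grips with 20 to 120 N. Pads are 22 mm wide; open, the fingers measure 114 mm over their backs; the gripper's body (76 mm by 85 mm) begins 54 mm behind the grasp point. The pads swing forward as they close: fully open they stand 13 mm farther back than shut.
Start: joints at [1.044, 0.313, 0.046, 1.304, 0, 1.431], TCP at [0.217, 0.533, 0.231] pointing down, gripper open.
Joint ranges: [-2.76, 2.76], [-0.86, 1.69], [-1.03, 1.26], [-2.2, 2.34], [-1.47, 1.5], [-3.14, 3.14]. Speed limits (rad/s): [2.57, 2.57, 3.14, 3.14, 3.14, 3.14].

## Interface

Orientations are given as a unit quaternion [w, x, y, z].
In Python, from workcell import * gives the robot as it stands.
- The arm moves only by the tool send_rows, never from a script. Its argument "series" is one flat list of numbers, 7 for each row, row after row: the shift along the tool's x, y, z in cm, then the turn, a rotation vector about the tool's x, y, z in degrees, then the opening, from 0 (shut) to 1 (fully open). A call has 1 to 10 rows; each row is the pose to reach, as a shift and turn from the pose commanded when the call began, along the tool's axes at that moment; what a row does not reach only later rows make up. A row lasts 1/12 s, in which the tool goes at most 41.7 mm and 7.16 degrees, less where a joint would pass 70% of its speed; a pose out of reach is approached as far as the arm can. A call with a gripper value outside its range is refused whole. The fingers move at their own pace and stop on an object; "newtons" is the grip in N (left out, the last holds). Time passes only in rows, so rows that repeat a pose let the fingers close. It gives the time, the measured TCP pose, the force and the opening at its end, in the units of the state.
- get_state(): the state, without advancing time (a new reading comes with each control period).
- read_camera(name): name is "scene" or "top"; returns the picture (480x640x3 uint8, blue, green, red); there is no depth.
- camera_info(name): a dict with "K" (3x3 intrinsics, pixels), "D" ([k1, k2, p1, p2, k3] as OpenCV has them; the pictures are not rectified), "xyz" and "attitude" of the camera in the world. Camera axes: x right, y down, z forward; pixel columns grow to the right and rows downward; lengths in m; the calibration is good to about 2 mm. A picture is of the moment at which its call begins. camera_info takes no time and is no camera call.
- hand_in(): hands the job in, once; it reports no verdict.
Trained networks look in the newest picture that a camera, given by its name, has taken for a name from the list of things; names that differ only in an ending like _2 or _b are one class to them, and where a whole thing is asked for, a point or a joint stands for the part that bears it (a point fixed in the world has none). Each returns a list of dicts, best first, with "p" (0 to 1); they miss things now and then, are a little off and sometimes report something else, mostly with a low value. They report only what shows in the picture. A call takes as long as a camera call. They do not tell look-alikes from the thing itself.
- silhouettes(camera, label): "pixels" (480x640 bool, what is visible of it) and "box" ([left, top, width, height] in pixels, round what is visible of it).
The state is a dict: "clock": time; "joint_pos": joint angles; "qvel": joint speeds; "tau": joint torques, N m; "tcp_pos": TCP position; "orientation": TCP orientation; "wrist_force": force on the tool from outside, world axes, zero at the start; "ft_torque": the same for the moment, N m; "finger_gap": finger opening in m.
Only numpy, scipy, OpenCV 4.12 (cv2) and the standard library are available. Lean on these libraries where they do the work, as an engineer would, in place of code of your own. Each camera call takes 0.05 s, during which the arm holds its last target. There are 200 camera calls.

## Task

Roll each of the three drive rollers across the flat plate, from the start slot towards the finish groove, pushing gently on the bare shaft, and feel which one rocks on a worn flat instead of rolling smoothly. Leave the two smooth ones lying in the finish groove, rolled there and never lifted or squeezed in the gripper; pick up the rocking one after its roll, and set it down (do not drop it) in the red reject tray. Do not press hard on the plate and leave everything else where it is.

Things in the scene. Friction and masses are not known exactly. Their poses are not given: they have to be found in the camera images.
- plate: Flat grey metal test plate on the bench, 270 x 420 mm, 28 mm thick, grippy level top. Origin on the bench under the plate; +x is the rolling direction, from the start slot to the finish groove (away from the robot); y runs along the slots; the top is at z = 28 mm. It ends at x = -140 and +130 mm. Three lanes lie at y = -135, 0, +135 mm; which roller lies in which lane varies.
- start_slot (a point): Middle of the start slot, level with the plate's top, at plate x = -85 mm. The slot is 8 mm wide, 8 mm deep and runs the plate's full width. A roller sinks 0.5 mm into it, its axis 17.5 mm above the plate's top; a level push of about 2 to 6 N on the bare shaft rolls it out within 8 mm.
- finish_groove (a point): Middle of the finish groove, level with the plate's top, at plate x = +85 mm: 16 mm wide, 8 mm deep, full width; a roller sinks 1.9 mm into it. A sound roller needs less than 0.7 N on the flat plate between and drops into the groove. The worn one settles on its flat 80 to 105 mm from the start slot, stays there by itself and holds back a push of over 3.5 N.
- roller_a_center (a point): Roller: bare steel shaft 14 mm thick and 84 mm long between two black rubber tyres (36 mm diameter, 18 mm wide); 0.38 to 0.5 kg. Point: its centre, on the axis; y runs along the axis. Starts in the start slot. Push or grip it by the shaft: fingers on the tyres jam it. Exactly one of rollers a, b, c is worn: a flat 18 mm wide and 2.4 mm deep across both tyres, facing down and back, unseen at the start.
- roller_b_center (a point): Roller: bare steel shaft 14 mm thick and 84 mm long between two black rubber tyres (36 mm diameter, 18 mm wide); 0.38 to 0.5 kg. Point: its centre, on the axis; y runs along the axis. Starts in the start slot. Push or grip it by the shaft: fingers on the tyres jam it. Exactly one of rollers a, b, c is worn: a flat 18 mm wide and 2.4 mm deep across both tyres, facing down and back, unseen at the start.
- roller_c_center (a point): Roller: bare steel shaft 14 mm thick and 84 mm long between two black rubber tyres (36 mm diameter, 18 mm wide); 0.38 to 0.5 kg. Point: its centre, on the axis; y runs along the axis. Starts in the start slot. Push or grip it by the shaft: fingers on the tyres jam it. Exactly one of rollers a, b, c is worn: a flat 18 mm wide and 2.4 mm deep across both tyres, facing down and back, unseen at the start.
- reject_in (a point): Red open reject tray standing on the bench, 130 (x) x 160 (y) mm outside and 45 mm tall, walls 4 mm, floor 5 mm thick. The point is the centre of its inner floor; y runs along its longer side.
- bottle_a: Bystander, leave alone: amber glass reagent bottle, 76 mm across, 190 mm tall, yellow label. Origin at the centre of its underside.
- dish: Bystander, leave alone: closed glass petri dish, 90 mm across, 18 mm tall. Origin at the centre of its underside.
- jar: Bystander, leave alone: glass sample jar with a white cap, 68 mm across, 85 mm tall. Origin at the centre of its underside.
- bush: Bystander, leave alone: small brass bush, 22 mm across, 10 mm tall, standing on the plate's far border strip. Origin at the centre of its underside.
- driver: Bystander, leave alone: screwdriver about 150 mm long lying on the bench. Origin at the centre of its underside.
Mind the look-alikes: they are no part of the job. What is shaped like the part that bears roller_b_center but white is not meant. Of the things that look like the part that bears reject_in, the larger one is meant.

How it is judged:
On the way:
1. the worn roller has been rolled at least 70 mm along the plate from the start slot (((distance between roller_a and roller_a_center above 0.00025 m and x of roller_a_center in the frame of plate between -0.015 and 0.1 m and y of roller_a_center in the frame of plate between -0.19 and 0.19 m and z of roller_a_center in the frame of plate below 0.05 m) or (distance between roller_b and roller_b_center above 0.00025 m and x of roller_b_center in the frame of plate between -0.015 and 0.1 m and y of roller_b_center in the frame of plate between -0.19 and 0.19 m and z of roller_b_center in the frame of plate below 0.05 m) or (distance between roller_c and roller_c_center above 0.00025 m and x of roller_c_center in the frame of plate between -0.015 and 0.1 m and y of roller_c_center in the frame of plate between -0.19 and 0.19 m and z of roller_c_center in the frame of plate below 0.05 m))), for 0.1 s.
At the end, for the whole second after the job is handed in: The two sound rollers lie at rest in the finish groove (centre within 5 mm of its line, axis along it); the worn roller lies level on the floor of the reject tray, practically at rest (below 60 mm/s) (((distance between roller_a and roller_a_center above 0.00025 m and x of roller_a_center in the frame of reject_in between -0.06 and 0.06 m and y of roller_a_center in the frame of reject_in between -0.075 and 0.075 m and z of roller_a_center in the frame of reject_in below 0.028 m and linear speed of roller_a below 0.06 m/s) or (not (distance between roller_a and roller_a_center above 0.00025 m) and x of roller_a_center in the frame of plate between 0.08 and 0.09 m and y of roller_a_center in the frame of plate between -0.19 and 0.19 m and z of roller_a_center in the frame of plate between 0.04 and 0.0455 m and angle between the y axis of roller_a_center and the y axis of plate, either way round below 0.06 rad and linear speed of roller_a below 0.02 m/s)) and ((distance between roller_b and roller_b_center above 0.00025 m and x of roller_b_center in the frame of reject_in between -0.06 and 0.06 m and y of roller_b_center in the frame of reject_in between -0.075 and 0.075 m and z of roller_b_center in the frame of reject_in below 0.028 m and linear speed of roller_b below 0.06 m/s) or (not (distance between roller_b and roller_b_center above 0.00025 m) and x of roller_b_center in the frame of plate between 0.08 and 0.09 m and y of roller_b_center in the frame of plate between -0.19 and 0.19 m and z of roller_b_center in the frame of plate between 0.04 and 0.0455 m and angle between the y axis of roller_b_center and the y axis of plate, either way round below 0.06 rad and linear speed of roller_b below 0.02 m/s)) and ((distance between roller_c and roller_c_center above 0.00025 m and x of roller_c_center in the frame of reject_in between -0.06 and 0.06 m and y of roller_c_center in the frame of reject_in between -0.075 and 0.075 m and z of roller_c_center in the frame of reject_in below 0.028 m and linear speed of roller_c below 0.06 m/s) or (not (distance between roller_c and roller_c_center above 0.00025 m) and x of roller_c_center in the frame of plate between 0.08 and 0.09 m and y of roller_c_center in the frame of plate between -0.19 and 0.19 m and z of roller_c_center in the frame of plate between 0.04 and 0.0455 m and angle between the y axis of roller_c_center and the y axis of plate, either way round below 0.06 rad and linear speed of roller_c below 0.02 m/s))); the robot touches nothing.
It fails at once if a sound roller is pushed or squeezed with more than 18 N ((not (distance between roller_a and roller_a_center above 0.00025 m) and contact force between the fingers and roller_a above 18 N) or (not (distance between roller_b and roller_b_center above 0.00025 m) and contact force between the fingers and roller_b above 18 N) or (not (distance between roller_c and roller_c_center above 0.00025 m) and contact force between the fingers and roller_c above 18 N)).
It fails at once if a sound roller is lifted off the plate or falls off it ((not (distance between roller_a and roller_a_center above 0.00025 m) and (z of roller_a_center in the frame of plate above 0.066 m or z of roller_a_center in the frame of plate below 0.033 m)) or (not (distance between roller_b and roller_b_center above 0.00025 m) and (z of roller_b_center in the frame of plate above 0.066 m or z of roller_b_center in the frame of plate below 0.033 m)) or (not (distance between roller_c and roller_c_center above 0.00025 m) and (z of roller_c_center in the frame of plate above 0.066 m or z of roller_c_center in the frame of plate below 0.033 m))).
It fails at once if the plate is pressed with more than 40 N (contact force between the fingers and plate above 40 N).
It fails at once if a roller is dropped into the tray (arrives at more than 0.6 m/s) ((horizontal distance between roller_a_center and reject_in below 0.09 m and height (world z) of roller_a_center below 0.06 m and linear speed of roller_a above 0.6 m/s) or (horizontal distance between roller_b_center and reject_in below 0.09 m and height (world z) of roller_b_center below 0.06 m and linear speed of roller_b above 0.6 m/s) or (horizontal distance between roller_c_center and reject_in below 0.09 m and height (world z) of roller_c_center below 0.06 m and linear speed of roller_c above 0.6 m/s)).
It fails at once if a bystander is moved by more than 30 mm (distance of any of bottle_a, dish, jar, bush, driver from where it was at the start of the episode above 0.03 m).
It also fails if it takes over 72 s, if anything falls off the work surface, if the arm or the gripper's body presses on something with over 40 N, if the wrist force passes 120 N, or if a joint passes its speed limit or range.

## Working session

There is one attempt and no reset: what is moved stays moved. The work goes in short steps, Python scripts to look and compute and a tool call to move; the robot and the scene stay as the last step left them, time stands still between calls to the robot, and variables do not carry over. Pictures are saved under pics/ and viewed, about 8 in all and at most 12, crops included, and the job is handed in when it is done.

Besides the shell and the picture viewer there is one more tool, called after "Call:" by a JSON object that holds its "method" and its "body", one argument or row to a line. send_rows: Moves the arm, as the interface text tells. Its arguments: {"type":"object","properties":{"series":{"type":"array"},"newtons":{"type":"number"}},"required":["series"]}

```bash
ls; mkdir -p pics; python3 - <<'E'
from workcell import *
import cv2
print(get_state())
for n in("scene","top"):
    print(camera_info(n)); cv2.imwrite(f"pics/{n}0.png",read_camera(n))
E
```

```text
pics
{'clock': 0.0, 'joint_pos': array([1.04440145e+00, 3.14019882e-01, 4.49742076e-02, 1.30359005e+00,
       9.92157078e-06, 1.43119567e+00]), 'qvel': array([ 0.00139935,  0.00039899, -0.00048882,  0.00051199,  0.00094806,
        0.00113126]), 'tau': array([-1.16533515e-04, -4.80630505e+01,  2.98531044e+01,  1.96498632e-02,
       -9.46689920e-05,  1.39788699e-05]), 'tcp_pos': array([0.21665072, 0.53207402, 0.23039583]), 'orientation': array([-3.05317046e-04,  1.92193698e-01,  9.81356580e-01, -8.67554714e-04]), 'wrist_force': array([-0.42670347, -1.03587236,  0.05776618]), 'ft_torque': array([-0.02332592, -0.03357481,  0.00473217]), 'finger_gap': 0.08550460363092888}
{'K': array([[538.81359225,   0.        , 316.33189663],
       [  0.        , 538.81359225, 239.7005966 ],
       [  0.        ,   0.        ,   1.        ]]), 'D': array([-0.00546959,  0.        ,  0.        ,  0.        ,  0.        ]), 'xyz': array([ 0.94116192, -0.766746  ,  1.16398158]), 'attitude': array([-0.32842061,  0.91030459,  0.23706529, -0.0853552 ])}
{'K': array([[499.83885275,   0.        , 321.826431  ],
       [  0.        , 499.83885275, 239.48378858],
       [  0.        ,   0.        ,   1.        ]]), 'D': array([-0.09467372,  0.        ,  0.        ,  0.        ,  0.        ]), 'xyz': array([0.43754574, 0.04815797, 1.25293693]), 'attitude': array([-0.02602664,  0.71062903, -0.70234691,  0.03221506])}
```

View pics/scene0.png

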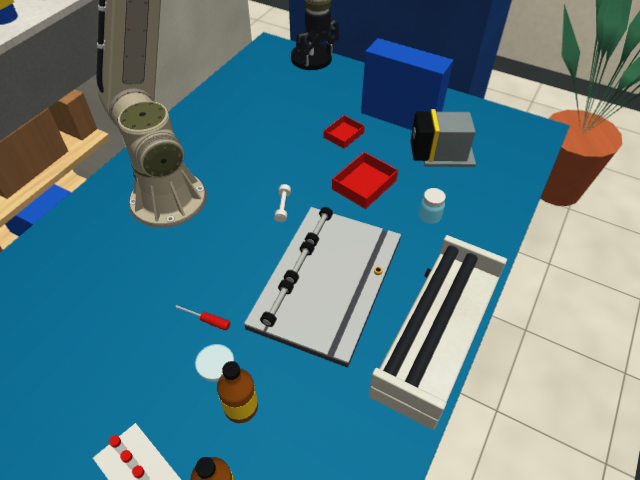

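View pics/top0.png

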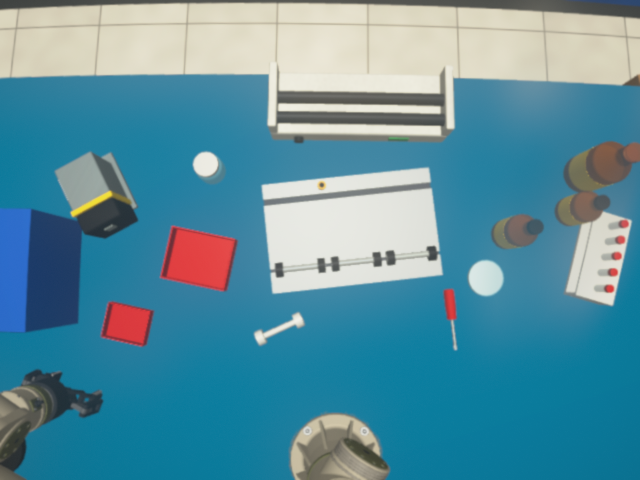

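Top view: plate at about (350,230). Three black-tyred rollers at (301,267), (356,261), (411,256). Look-alikes: white roller (279,329), which I leave out, and the small tray (128,324). The larger tray at (200,258) is the one I want.

```bash
cat > h.py <<'E'
from workcell import *
import cv2, numpy as np
from scipy.spatial.transform import Rotation as R
def cam(n):
    c=camera_info(n); q=c["attitude"]; return c["K"],c["D"],c["xyz"],R.from_quat(np.r_[q[1:],q[0]]).as_matrix()
def rays(n,uv):
    K,D,x,M=cam(n); p=cv2.undistortPoints(np.array(uv,float).reshape(-1,1,2),K,D)[:,0]
    return x,(M@np.c_[p,np.ones(len(p))].T).T
def onz(n,uv,z):
    x,d=rays(n,uv); return x+d*((z-x[2])/d[:,2])[:,None]
def tri(uv1,uv2):
    a,da=rays("scene",uv1); b,db=rays("top",uv2); out=[]
    for u,v in zip(da,db):
        s,t=np.linalg.lstsq(np.c_[u,-v],b-a,rcond=None)[0]; P,Q=a+s*u,b+t*v
        out.append(np.r_[(P+Q)/2,np.linalg.norm(P-Q)])
    return np.array(out)
def proj(n,P):
    K,D,x,M=cam(n); Rw=M.T
    return cv2.projectPoints(np.array(P,float).reshape(-1,1,3),cv2.Rodrigues(Rw)[0],-Rw@x,K,D)[0][:,0]
E
python3 - <<'E'
from h import *
np.set_printoptions(precision=3,suppress=True)
for n in("scene","top"):
    read_camera(n)
    for l in("roller_a_center","plate","reject_in"):
        for i,s in enumerate(silhouettes(n,l)):
            m=s["pixels"].astype(np.uint8); c=np.argwhere(m)[:,::-1].mean(0)
            q=cv2.minAreaRect(np.argwhere(m)[:,::-1].astype(np.float32))
            cs=max(cv2.findContours(m,0,2)[0],key=cv2.contourArea)
            print(n,l,round(s["p"],2),s["box"],c.round(1),m.sum(),cv2.boxPoints(q).round(1).tolist())
            if l=="plate" and i==0: print(cv2.approxPolyDP(cv2.convexHull(cs),4,True)[:,0].tolist())
            np.save(f"{n}_{l}_{i}.npy",m)
print(get_state()["clock"])
E
```

```text
scene roller_a_center 0.94 [283.1, 241.4, 30.2, 44.5] [298.8 261.9] 393 [[282.79998779296875, 277.3999938964844], [302.20001220703125, 238.60000610351562], [314.6000061035156, 244.8000030517578], [295.20001220703125, 283.6000061035156]]
scene plate 0.59 [243.0, 207.7, 156.4, 159.5] [327.  287.3] 13626 [[242.3000030517578, 327.70001220703125], [297.29998779296875, 191.8000030517578], [402.3999938964844, 234.39999389648438], [347.3999938964844, 370.20001220703125]]
[[311, 208], [400, 234], [346, 366], [245, 327]]
scene reject_in 0.95 [324.3, 116.6, 39.2, 28.8] [343.8 131.1] 785 [[321.1000061035156, 132.10000610351562], [349.6000061035156, 109.30000305175781], [366.29998779296875, 130.10000610351562], [337.79998779296875, 153.0]]
scene reject_in 0.93 [333.5, 153.5, 64.6, 53.4] [364.6 179.5] 2187 [[327.8999938964844, 182.5], [371.3999938964844, 142.3000030517578], [401.6000061035156, 175.0], [358.20001220703125, 215.1999969482422]]
top roller_a_center 0.7 [332.6, 251.5, 49.3, 22.1] [355.9 261.3] 422 [[329.6000061035156, 257.20001220703125], [380.0, 251.3000030517578], [381.6000061035156, 265.6000061035156], [331.29998779296875, 271.3999938964844]]
top plate 0.98 [263.7, 169.0, 180.1, 124.1] [350.9 227.5] 16841 [[260.1000061035156, 183.8000030517578], [430.0, 164.89999389648438], [442.20001220703125, 274.3999938964844], [272.29998779296875, 293.29998779296875]]
[[428, 169], [441, 273], [273, 291], [264, 185]]
top reject_in 0.96 [102.7, 304.4, 49.3, 43.2] [127.2 323.1] 1727 [[99.80000305175781, 335.8999938964844], [109.0999984741211, 298.79998779296875], [154.1999969482422, 310.1000061035156], [144.89999389648438, 347.20001220703125]]
top reject_in 0.24 [381.3, 246.1, 55.7, 20.2] [410.9 255.1] 517 [[384.20001220703125, 250.5], [436.20001220703125, 244.89999389648438], [437.79998779296875, 259.70001220703125], [385.79998779296875, 265.29998779296875]]
0.5
```

```bash
python3 - <<'E'
from h import *
from scipy.optimize import least_squares
np.set_printoptions(precision=4,suppress=True)
im={n:cv2.imread(f"pics/{n}0.png") for n in("scene","top")}
ty={}
for n,poly in(("scene",[[311,208],[340,200],[330,300],[260,340],[245,327]]),("top",[[262,245],[438,230],[441,273],[273,291]])):
    m=np.zeros((480,640),np.uint8); cv2.fillPoly(m,[np.array(poly)],1)
    d=((im[n].max(2)<60)&(m>0)).astype(np.uint8)
    k,_,st,c=cv2.connectedComponentsWithStats(d)
    for i in range(1,k):
        if st[i,4]>15: print(n,c[i],st[i])
# plate top face corners: white mask in each view -> quad
for n,(box) in(("scene",(235,200,175,175)),("top",(250,160,205,140))):
    x,y,w,h=box; hsv=cv2.cvtColor(im[n],cv2.COLOR_BGR2HSV)
    m=np.zeros((480,640),np.uint8); m[y:y+h,x:x+w]=((hsv[...,1]<40)&(hsv[...,2]>140))[y:y+h,x:x+w]
    m=cv2.morphologyEx(m,cv2.MORPH_OPEN,np.ones((3,3))); m=cv2.morphologyEx(m,cv2.MORPH_CLOSE,np.ones((15,15)))
    cs=max(cv2.findContours(m,0,2)[0],key=cv2.contourArea); print(n,cv2.approxPolyDP(cv2.convexHull(cs),5,True)[:,0].tolist())
T=np.array([[273,291],[264,185],[428,169],[441,273]]);S=np.array([[311,208],[400,234],[350,357],[247,324]])
print(tri(S,T)); print(onz("top",T,.028))
a=im["scene"][195:375,235:410]; b=im["top"][160:300,150:455]
cv2.imwrite("pics/c1.png",np.vstack([np.pad(cv2.resize(a,None,fx=1.9,fy=1.9,interpolation=2),((0,0),(0,790-int(a.shape[1]*1.9+.5)),(0,0)))[:, :790] if 0 else cv2.resize(b,(790,363),interpolation=2)]))
cv2.imwrite("pics/c2.png",cv2.resize(a,None,fx=3.3,fy=3.3,interpolation=2))
E
```

```text
scene [326.191  212.0112] [319 207  14  13  89]
scene [309.5377 242.5628] [300 233  19  22 199]
scene [288.5284 280.952 ] [278 271  21  23 229]
scene [268.2366 318.374 ] [260 312  16  15 131]
scene [256.9438 331.1685] [245 326  25  11  89]
scene [[311, 208], [399, 234], [348, 361], [246, 324]]
top [[428, 169], [441, 274], [273, 292], [262, 185]]
[[ 0.4101  0.1554  0.0246  0.0023]
 [ 0.6735  0.1836  0.0306  0.0026]
 [ 0.7209 -0.222   0.038   0.0088]
 [ 0.4611 -0.2568  0.0235  0.0039]]
[[ 0.4112  0.1557  0.028 ]
 [ 0.6729  0.1832  0.028 ]
 [ 0.7194 -0.2264  0.028 ]
 [ 0.4594 -0.2567  0.028 ]]
```

View pics/c1.png

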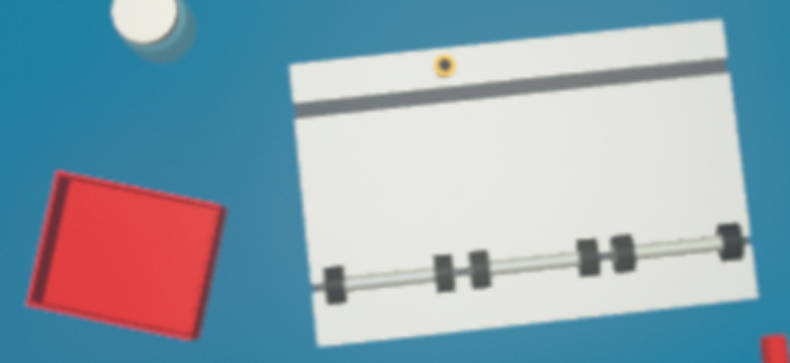

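View pics/c2.png

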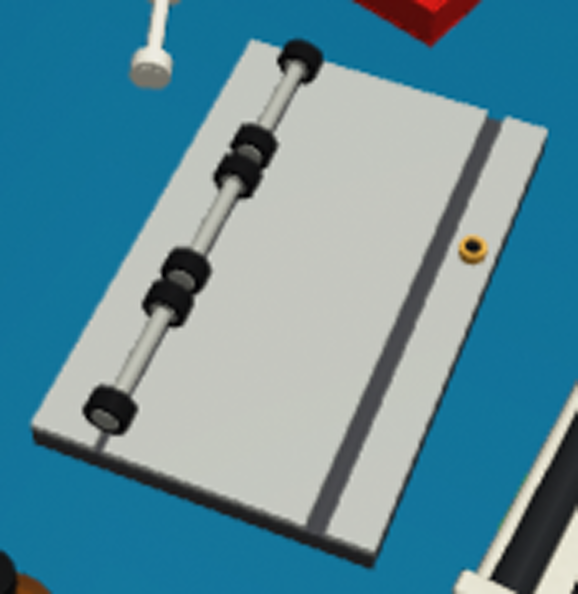

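```bash
python3 - <<'E'
from h import *
from scipy.optimize import least_squares
np.set_printoptions(precision=4,suppress=True)
t=lambda a:np.array(a)/2.59+[149.7,159.7]; s=lambda a:np.array(a)/3.3+[234.7,194.7]
TC=t([(318,346),(290,66),(722,20),(757,297)]);SC=s([(250,40),(548,128),(376,553),(33,428)])
TT=t([(335,285),(444,273),(480,269),(588,257),(623,253),(730,241)]);ST=s([(300,61),(254,146),(238,174),(186,271),(168,302),(110,410)])
print(tri(SC,TC)); P=tri(ST,TT); print(P); print((P[::2]+P[1::2])/2)
L=np.array([[-.14,.21,.028],[.13,.21,.028],[.13,-.21,.028],[-.14,-.21,.028]])
def W(p,L): return R.from_euler('z',p[2]).apply(L)+[p[0],p[1],p[3] if len(p)>3 else 0]
tl=np.array([[-.085,y+d,.0455] for y in(.135,0,-.135) for d in(.04,-.04)])
for cams in (("top",),("scene",),("top","scene")):
    def f(p):
        r=[]
        for n in cams: r+=[(proj(n,W(p,L))-(TC if n=="top" else SC)).ravel()]
        return np.concatenate(r)
    q=least_squares(f,[.56,-.03,.1]); print(cams,q.x,np.degrees(q.x[2]),q.fun.round(1))
q4=least_squares(f,[.56,-.03,.1,0]); print("with z",q4.x)
# tray rim/base corners
tr=t([(57,170),(226,207),(197,340),(27,303)]); print("tray rim",onz("top",tr,.045),onz("top",tr,.045).mean(0))
p=q.x
for n,o in(("top",TT),("scene",ST)):print("tyre resid",(proj(n,W(p,tl))-o).round(1).tolist())
c=np.load("scene_reject_in_1.npy");print("scene tray mask",cv2.approxPolyDP(cv2.convexHull(np.argwhere(c)[:,::-1].astype(np.int32)),3,True)[:,0].tolist())
print("centers",W(p,tl[::2]-[0,.04,0]),"groove",W(p,np.array([[.085,y,.028] for y in(.135,0,-.135)])))
E
```

```text
[[ 0.4057  0.1573  0.0254  0.0005]
 [ 0.6737  0.1898  0.0266  0.0024]
 [ 0.7248 -0.2276  0.0258  0.0019]
 [ 0.4572 -0.2598  0.0227  0.0025]]
[[ 0.4635  0.141   0.0444  0.0016]
 [ 0.4759  0.0395  0.0449  0.0015]
 [ 0.48    0.0061  0.0471  0.0016]
 [ 0.4921 -0.0952  0.0446  0.0008]
 [ 0.4959 -0.1279  0.0465  0.0005]
 [ 0.5082 -0.2294  0.0453  0.0002]]
[[ 0.4697  0.0903  0.0447  0.0015]
 [ 0.486  -0.0446  0.0458  0.0012]
 [ 0.5021 -0.1786  0.0459  0.0004]]
('top',) [ 0.5693 -0.0346  0.1206] 6.910964271453379 [-0.   0.2 -0.2 -0.3 -0.1 -0.1  0.3  0.2]
('scene',) [ 0.572  -0.0356  0.1243] 7.124641650031259 [ 0.  -0.  -0.1  0.1  0.5  0.1 -0.4 -0.3]
('top', 'scene') [ 0.5706 -0.0349  0.1226] 7.025289706967106 [ 0.2 -0.2 -0.1 -0.6 -0.1 -0.7  0.5 -0.5 -0.2 -0.4 -0.4 -0.1 -0.1 -0.4
 -0.8 -0.9]
with z [ 0.5704 -0.0344  0.1225 -0.0029]
tray rim [[0.5676 0.4056 0.045 ]
 [0.5345 0.2442 0.045 ]
 [0.41   0.2683 0.045 ]
 [0.4419 0.4298 0.045 ]] [0.4885 0.337  0.045 ]
tyre resid [[5.1, -0.8], [-4.1, 0.2], [4.7, -0.8], [-4.2, 0.2], [4.7, -0.8], [-4.2, 0.2]]
tyre resid [[-2.0, 2.8], [1.0, -2.6], [-2.0, 3.6], [1.5, -3.2], [-1.9, 3.9], [2.0, -3.4]]
scene tray mask [[397, 170], [396, 180], [366, 208], [333, 188], [333, 178], [364, 152]]
centers [[ 0.4697  0.0887  0.0455]
 [ 0.4862 -0.0453  0.0455]
 [ 0.5027 -0.1793  0.0455]] groove [[ 0.6384  0.1094  0.028 ]
 [ 0.655  -0.0245  0.028 ]
 [ 0.6715 -0.1585  0.028 ]]
```

```bash
cat >> h.py <<'E'
PL=np.array([.5706,-.0349]); YAW=np.radians(7.0)
U=np.array([np.cos(YAW),np.sin(YAW)]); V=np.array([-U[1],U[0]])
def rep(target=None, ang=None):
    "target world xyz; ang = heading of tool y (deg)"
    s=get_state(); q=s["orientation"]; M=R.from_quat(np.r_[q[1:],q[0]]); p=s["tcp_pos"]
    d=p[:2]-PL
    print("t %.2f tcp %s plate x %.1f y %.1f mm  F along u %.2f v %.2f z %.2f gap %.1f"%(s["clock"],p.round(4),d@U*1e3,d@V*1e3,s["wrist_force"][:2]@U,s["wrist_force"][:2]@V,s["wrist_force"][2],s["finger_gap"]*1e3), "J",s["joint_pos"].round(2))
    if target is not None:
        a=np.radians(ang); y=np.array([np.cos(a),np.sin(a),0]); z=np.array([0,0,-1.]); x=np.cross(y,z)
        T=R.from_matrix(np.c_[x,y,z])
        print("shift cm",(M.inv().apply(np.array(target)-p)*100).round(2),"rotvec deg",np.degrees((M.inv()*T).as_rotvec()).round(2))
def pw(x,y,z): return np.r_[PL+U*x+V*y,z]
E
python3 - <<'E'
from h import *
import workcell; print([k for k in dir(workcell) if "grip" in k], getattr(workcell,"grip_point_offset",None))
rep(pw(-.085,.135,.15),7.0)
b=onz("top",[[321.5,184.8]],.035)[0]; d=b[:2]-PL; print("bush",b,d@U,d@V)
m=cv2.moments(np.load("scene_reject_in_1.npy"),True); print(onz("scene",[[364.6,179.5]],.02))
E
```

```text
['grip_point_offset'] 0.0187
t 0.50 tcp [0.2169 0.5325 0.2313] plate x -281.9 y 606.3 mm  F along u -0.57 v 0.84 z 0.24 gap 85.7 J [ 1.04  0.31  0.05  1.3  -0.    1.43]
shift cm [-40.16 -31.56   8.13] rotvec deg [ 0.   -0.   60.84]
bush [0.67369972 0.04040469 0.035     ] 0.11150856700048524 0.062178687571912375
[[0.49090707 0.34099647 0.02      ]]
```

Call:
{"method": "send_rows", "body": {
  "series": [-40.2, -31.6, 2, 0, 0, 60.84, 0.4, -40.2, -31.6, 2, 0, 0, 60.84, 0.4, -40.2, -31.6, 2, 0, 0, 60.84, 0.4, -40.2, -31.6, 2, 0, 0, 60.84, 0.4, -40.2, -31.6, 2, 0, 0, 60.84, 0.4, -40.2, -31.6, 2, 0, 0, 60.84, 0.4, -40.2, -31.6, 2, 0, 0, 60.84, 0.4, -40.2, -31.6, 2, 0, 0, 60.84, 0.4, -40.2, -31.6, 2, 0, 0, 60.84, 0.4, -40.2, -31.6, 2, 0, 0, 60.84, 0.4],
  "newtons": 20
}}

```text
clock: 1.33
tcp_pos: [0.4237, 0.1689, 0.2154]
orientation: [0.0, 0.664, 0.748, 0.001]
wrist_force: [0.9, 0.9, -0.4]
finger_gap: 0.0339
```

```bash
python3 -c "
from h import *
rep(pw(-.085,.135,.12),7)"
```

```text
t 1.33 tcp [0.4237 0.1689 0.2154] plate x -121.0 y 220.2 mm  F along u 0.96 v 0.80 z -0.40 gap 33.9 J [ 0.2   0.09 -0.27  1.21  0.    1.65]
shift cm [-8.51  3.61  9.54] rotvec deg [ 0.07 -0.01 -0.15]
```

Call:
{"method": "send_rows", "body": {
  "series": [-4, 1.8, 4, 0, 0, 0, 0.4, -8.5, 3.6, 8, 0, 0, 0, 0.4, -8.5, 3.6, 9.5, 0, 0, 0, 0.4, -8.5, 3.6, 9.5, 0, 0, 0, 0.4, -8.5, 3.6, 9.5, 0, 0, 0, 0.4]
}}

```text
clock: 1.75
tcp_pos: [0.4678, 0.0893, 0.1176]
orientation: [-0.002, 0.664, 0.748, -0.002]
wrist_force: [0.1, 0.0, -0.0]
finger_gap: 0.0336
```

```bash
python3 -c "
from h import *
rep(pw(-.085,.135,.033),7)
cv2.imwrite('pics/t1.png',read_camera('top')); cv2.imwrite('pics/s1.png',read_camera('scene'))"
```

```text
t 1.75 tcp [0.4678 0.0893 0.1176] plate x -86.9 y 135.8 mm  F along u 0.15 v 0.00 z -0.03 gap 33.6 J [ 0.02  0.2  -0.4   0.98  0.    1.47]
shift cm [-0.08  0.24  8.46] rotvec deg [-0.28 -0.03 -0.19]
```

Call:
{"method": "send_rows", "body": {
  "series": [0, 0.2, 3, 0, 0, 0, 0.4, 0, 0.2, 5.5, 0, 0, 0, 0.4, 0, 0.2, 7.5, 0, 0, 0, 0.4, 0, 0.2, 8.3, 0, 0, 0, 0.4, 0, 0.2, 8.3, 0, 0, 0, 0.4, 0, 0.2, 8.3, 0, 0, 0, 0.4]
}}

```text
clock: 2.35
tcp_pos: [0.4717, 0.0919, 0.0384]
orientation: [0.0, 0.662, 0.749, 0.001]
wrist_force: [0.3, -0.1, -0.5]
finger_gap: 0.0342
```

```bash
python3 -c "
from h import *
rep(pw(-.085,.135,.033),7)
s=read_camera('scene'); cv2.imwrite('pics/s2.png',cv2.resize(s[150:300,230:430],None,fx=3.5,fy=3.5))"
```

```text
t 2.35 tcp [0.4717 0.0919 0.0384] plate x -82.7 y 137.9 mm  F along u 0.31 v -0.13 z -0.53 gap 34.2 J [ 0.03  0.28 -0.51  0.78  0.    1.47]
shift cm [-0.29 -0.23  0.54] rotvec deg [ 0.09 -0.    0.09]
```

View pics/s2.png

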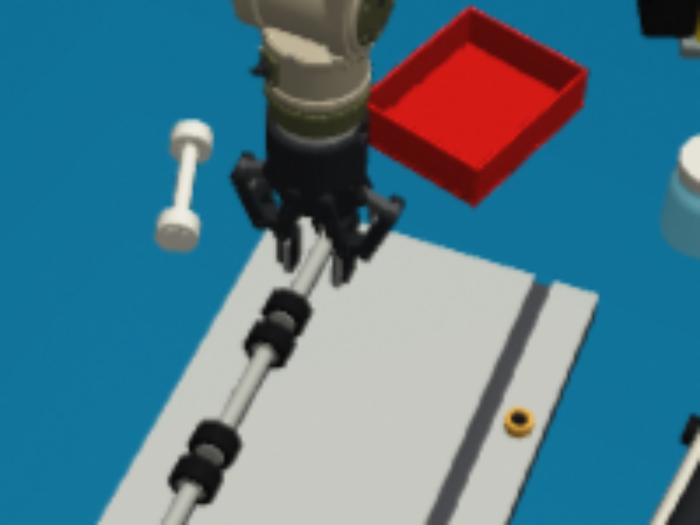

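Call:
{"method": "send_rows", "body": {
  "series": [0, 0.4, 0.3, 0, 0, 0, 0.4, 0, 0.7, 0.3, 0, 0, 0, 0.4, 0, 1.0, 0.3, 0, 0, 0, 0.4, 0, 1.3, 0.3, 0, 0, 0, 0.4, 0, 1.6, 0.3, 0, 0, 0, 0.4, 0, 1.9, 0.3, 0, 0, 0, 0.4, 0, 2.2, 0.3, 0, 0, 0, 0.4, 0, 2.5, 0.3, 0, 0, 0, 0.4, 0, 2.8, 0.3, 0, 0, 0, 0.4, 0, 3.1, 0.3, 0, 0, 0, 0.4]
}}

```text
clock: 3.23
tcp_pos: [0.5022, 0.0949, 0.034]
orientation: [-0.0, 0.663, 0.749, 0.0]
wrist_force: [0.1, -0.5, 0.3]
finger_gap: 0.0345
```

Call:
{"method": "send_rows", "body": {
  "series": [0, 0.4, 0, 0, 0, 0, 0.4, 0, 0.8, 0, 0, 0, 0, 0.4, 0, 1.2, 0, 0, 0, 0, 0.4, 0, 1.6, 0, 0, 0, 0, 0.4, 0, 2.0, 0, 0, 0, 0, 0.4, 0, 2.4, 0, 0, 0, 0, 0.4, 0, 2.8, 0, 0, 0, 0, 0.4, 0, 3.2, 0, 0, 0, 0, 0.4, 0, 3.6, 0, 0, 0, 0, 0.4, 0, 4.0, 0, 0, 0, 0, 0.4]
}}

```text
clock: 4.07
tcp_pos: [0.5419, 0.0998, 0.034]
orientation: [-0.0, 0.663, 0.749, 0.0]
wrist_force: [-0.2, -0.4, -0.2]
finger_gap: 0.0342
```

```bash
python3 -c "
from h import *
rep()
s=read_camera('scene'); cv2.imwrite('pics/s3.png',cv2.resize(s[150:300,230:430],None,fx=3.5,fy=3.5))"
```

```text
t 4.07 tcp [0.5419 0.0998 0.034 ] plate x -12.0 y 137.1 mm  F along u -0.22 v -0.37 z -0.23 gap 34.2 J [ 0.04  0.41 -0.33  0.83  0.    1.48]
```

View pics/s3.png

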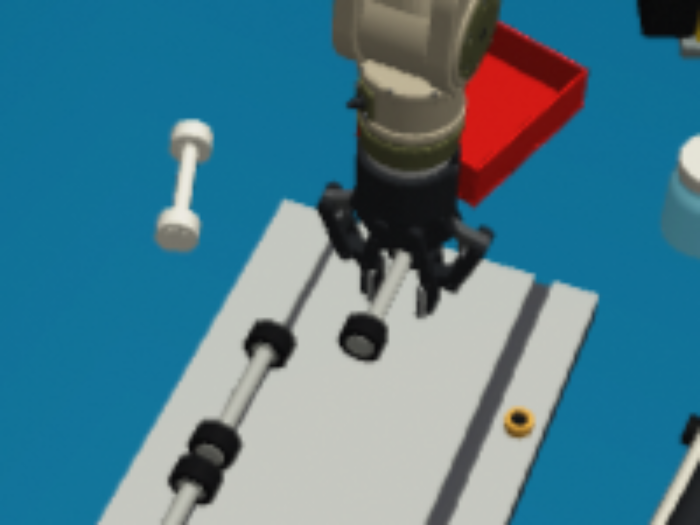

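Call:
{"method": "send_rows", "body": {
  "series": [0, 0.4, 0, 0, 0, 0, 0.4, 0, 0.8, 0, 0, 0, 0, 0.4, 0, 1.1, 0, 0, 0, 0, 0.4, 0, 1.4, 0, 0, 0, 0, 0.4]
}}

```text
clock: 4.45
tcp_pos: [0.5558, 0.1015, 0.034]
orientation: [0.0, 0.663, 0.749, 0.0]
wrist_force: [-0.5, 0.1, 0.2]
finger_gap: 0.0342
```

Call:
{"method": "send_rows", "body": {
  "series": [0, 0.3, 0, 0, 0, 0, 0.4, 0, 0.6, 0, 0, 0, 0, 0.4]
}}

```text
clock: 4.62
tcp_pos: [0.5617, 0.1022, 0.034]
orientation: [-0.0, 0.663, 0.749, 0.0]
wrist_force: [0.5, 0.9, -0.5]
finger_gap: 0.0343
```

Call:
{"method": "send_rows", "body": {
  "series": [0, 0.3, 0, 0, 0, 0, 0.4, 0, 0.5, 0, 0, 0, 0, 0.4]
}}

```text
clock: 4.78
tcp_pos: [0.5669, 0.1028, 0.034]
orientation: [0.0, 0.663, 0.749, 0.0]
wrist_force: [0.3, -0.1, 0.1]
finger_gap: 0.0342
```

Call:
{"method": "send_rows", "body": {
  "series": [0, 0.3, 0, 0, 0, 0, 0.4, 0, 0.5, 0, 0, 0, 0, 0.4]
}}

```text
clock: 4.95
tcp_pos: [0.5706, 0.1033, 0.0338]
orientation: [-0.001, 0.663, 0.749, -0.001]
wrist_force: [-7.1, -1.3, 5.6]
finger_gap: 0.0341
```

Call:
{"method": "send_rows", "body": {
  "series": [0, 0.3, 0, 0, 0, 0, 0.4, 0, 0.5, 0, 0, 0, 0, 0.4]
}}

```text
clock: 5.12
tcp_pos: [0.5754, 0.104, 0.0338]
orientation: [-0.001, 0.663, 0.749, -0.001]
wrist_force: [-1.9, -0.6, 1.1]
finger_gap: 0.0343
```

Call:
{"method": "send_rows", "body": {
  "series": [0, 0.3, 0, 0, 0, 0, 0.4, 0, 0.5, 0, 0, 0, 0, 0.4]
}}

```text
clock: 5.28
tcp_pos: [0.5824, 0.1047, 0.0342]
orientation: [0.001, 0.663, 0.749, 0.001]
wrist_force: [-0.3, 0.4, 0.7]
finger_gap: 0.0345
```

Call:
{"method": "send_rows", "body": {
  "series": [0, 0.3, 0, 0, 0, 0, 0.4, 0, 0.5, 0, 0, 0, 0, 0.4]
}}

```text
clock: 5.45
tcp_pos: [0.5871, 0.1053, 0.0342]
orientation: [0.0, 0.663, 0.749, 0.0]
wrist_force: [0.3, 0.5, 0.6]
finger_gap: 0.0344
```

```bash
python3 -c "
from h import *
rep()
s=read_camera('scene'); cv2.imwrite('pics/s4.png',cv2.resize(s[150:300,230:430],None,fx=3.5,fy=3.5))"
```

```text
t 5.45 tcp [0.5871 0.1053 0.0342] plate x 33.5 y 137.1 mm  F along u 0.36 v 0.43 z 0.63 gap 34.4 J [ 0.04  0.48 -0.21  0.88  0.    1.49]
```

View pics/s4.png

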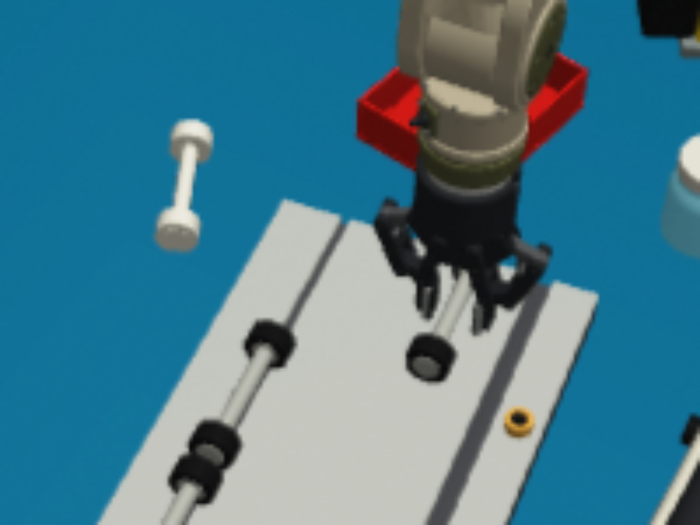

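The 7 N hold-back at about 92 mm of travel marks this roller as the worn one: a sound roller needs under 0.7 N there. I'm centring on it and gripping.

Call:
{"method": "send_rows", "body": {
  "series": [0, -0.4, 0.1, 0, 0, 0, 0.4, 0, -0.7, 0.2, 0, 0, 0, 0.4, 0, -0.7, 0.2, 0, 0, 0, 0.4, 0, -0.7, 0.2, 0, 0, 0, 0.2, 0, -0.7, 0.2, 0, 0, 0, 0.1, 0, -0.7, 0.2, 0, 0, 0, 0, 0, -0.7, 0.2, 0, 0, 0, 0, 0, -0.7, 0.2, 0, 0, 0, 0, 0, -0.7, 0.2, 0, 0, 0, 0],
  "newtons": 50
}}

```text
clock: 6.25
tcp_pos: [0.5786, 0.1043, 0.0319]
orientation: [-0.0, 0.663, 0.749, -0.0]
wrist_force: [-3.8, -1.5, 1.6]
finger_gap: 0.012
```

Call:
{"method": "send_rows", "body": {
  "series": [0, 0, -0.5, 0, 0, 0, 0, 0, 0, -1.5, 0, 0, 0, 0, 0, 0, -3, 0, 0, 0, 0, 0, 0, -5, 0, 0, 0, 0, 0, 0, -8, 0, 0, 0, 0, 0, 0, -10, 0, 0, 0, 0, 0, 0, -10, 0, 0, 0, 0]
}}

```text
clock: 6.83
tcp_pos: [0.583, 0.1045, 0.1376]
orientation: [0.003, 0.663, 0.749, 0.003]
wrist_force: [0.9, -0.3, -2.6]
finger_gap: 0.012
```

```bash
python3 -c "
from h import *
# tray centre, y axis heading 78.4 => tray x heading -11.6
rep([.489,.338,.13],-11.6)
s=read_camera('scene'); cv2.imwrite('pics/s5.png',cv2.resize(s[100:300,230:430],None,fx=3,fy=3))"
```

```text
t 6.83 tcp [0.583  0.1045 0.1376] plate x 29.3 y 136.9 mm  F along u 0.91 v -0.37 z -2.58 gap 12.0 J [ 0.04  0.38 -0.09  1.09  0.    1.49]
shift cm [24.32 -6.49  0.68] rotvec deg [ 0.55 -0.05 18.6 ]
```

View pics/s5.png

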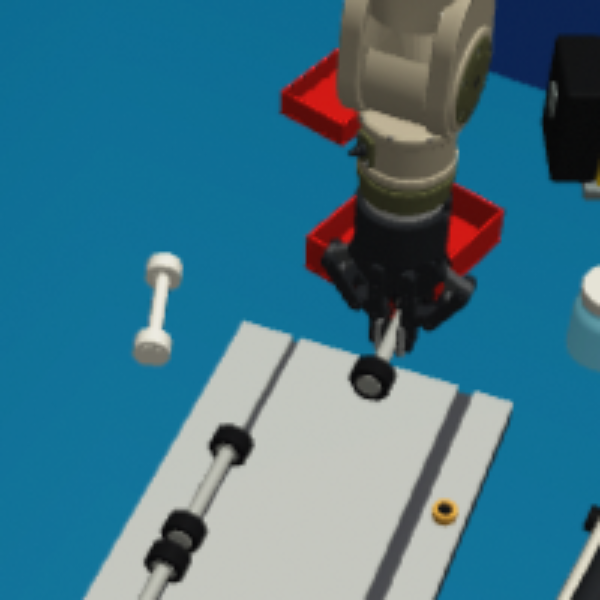

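Call:
{"method": "send_rows", "body": {
  "series": [2, -0.5, -1, 0, 0, 2, 0, 4.5, -1.2, -1, 0, 0, 4, 0, 7.5, -2, -1, 0, 0, 7, 0, 10.5, -2.8, -1, 0, 0, 10, 0, 13.5, -3.6, -1, 0, 0, 13, 0, 16.5, -4.4, -1, 0, 0, 16, 0, 19.5, -5.2, -1, 0, 0, 18.6, 0, 22.5, -6, -1, 0, 0, 18.6, 0, 24.3, -6.5, -1, 0, 0, 18.6, 0, 24.3, -6.5, -1, 0, 0, 18.6, 0]
}}

```text
clock: 7.72
tcp_pos: [0.4823, 0.3407, 0.1398]
orientation: [-0.001, 0.773, 0.634, -0.001]
wrist_force: [0.4, -0.1, -4.5]
finger_gap: 0.0119
```

```bash
python3 -c "
from h import *
rep([.489,.338,.015],-11.6)
s=read_camera('scene');t=read_camera('top')
cv2.imwrite('pics/s6.png',np.hstack([cv2.resize(s[80:240,280:440],(400,400)),cv2.resize(t[180:340,110:270],(400,400))]))"
```

```text
t 7.72 tcp [0.4823 0.3407 0.1398] plate x -41.8 y 383.5 mm  F along u 0.40 v -0.19 z -4.46 gap 11.9 J [ 0.48  0.39 -0.08  1.11  0.    2.25]
shift cm [-0.13  0.75 12.48] rotvec deg [-0.19  0.02  0.27]
```

View pics/s6.png

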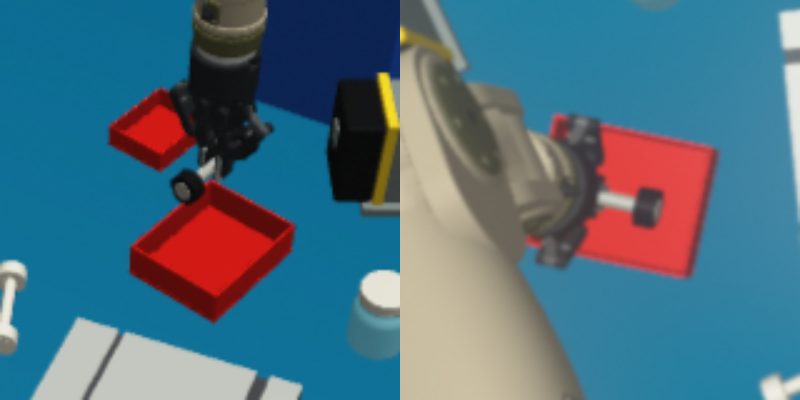

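Call:
{"method": "send_rows", "body": {
  "series": [-0.1, 0.7, 2.5, 0, 0, 0, 0, -0.1, 0.7, 5, 0, 0, 0, 0, -0.1, 0.7, 7.5, 0, 0, 0, 0, -0.1, 0.7, 9.5, 0, 0, 0, 0, -0.1, 0.7, 11, 0, 0, 0, 0, -0.1, 0.7, 12, 0, 0, 0, 0, -0.1, 0.7, 12.4, 0, 0, 0, 0, -0.1, 0.7, 12.4, 0, 0, 0, 0]
}}

```text
clock: 8.48
tcp_pos: [0.4914, 0.3341, 0.0168]
orientation: [-0.0, 0.775, 0.632, -0.001]
wrist_force: [1.0, -0.6, -4.2]
finger_gap: 0.012
```

Call:
{"method": "send_rows", "body": {
  "series": [0, 0, 0.2, 0, 0, 0, 0, 0, 0, 0.3, 0, 0, 0, 0, 0, 0, 0.3, 0, 0, 0, 0]
}}

```text
clock: 8.73
tcp_pos: [0.4926, 0.3355, 0.0159]
orientation: [0.0, 0.775, 0.632, 0.001]
wrist_force: [-0.1, -1.0, -4.6]
finger_gap: 0.0117
```

```bash
python3 -c "
from h import *
rep([.489,.338,.009],-11.6)"
```

```text
t 8.73 tcp [0.4926 0.3355 0.0159] plate x -32.3 y 377.2 mm  F along u -0.23 v -0.97 z -4.62 gap 11.7 J [ 0.46  0.5  -0.23  0.84  0.    2.24]
shift cm [ 0.17 -0.4   0.69] rotvec deg [ 0.08 -0.07 -0.01]
```

Still carrying the full weight, so I'll lower further in small steps until it touches.

Call:
{"method": "send_rows", "body": {
  "series": [0, -0.2, 0.2, 0, 0, 0, 0, 0, -0.2, 0.4, 0, 0, 0, 0, 0, -0.2, 0.4, 0, 0, 0, 0]
}}

```text
clock: 8.98
tcp_pos: [0.4895, 0.3357, 0.0109]
orientation: [-0.0, 0.775, 0.632, -0.0]
wrist_force: [-0.7, 0.5, -4.7]
finger_gap: 0.0122
```

Call:
{"method": "send_rows", "body": {
  "series": [0, 0, 0.2, 0, 0, 0, 0, 0, 0, 0.2, 0, 0, 0, 0]
}}

```text
clock: 9.15
tcp_pos: [0.4897, 0.3356, 0.0088]
orientation: [-0.0, 0.775, 0.632, -0.0]
wrist_force: [-0.1, -0.2, -4.7]
finger_gap: 0.0119
```

Call:
{"method": "send_rows", "body": {
  "series": [0, 0, 0.1, 0, 0, 0, 0, 0, 0, 0.15, 0, 0, 0, 0, 0, 0, 0.15, 0, 0, 0, 0]
}}

```text
clock: 9.4
tcp_pos: [0.4899, 0.3357, 0.0079]
orientation: [-0.0, 0.775, 0.632, 0.0]
wrist_force: [-1.0, -0.0, -0.6]
finger_gap: 0.0121
```

Call:
{"method": "send_rows", "body": {
  "series": [0, 0, 0.1, 0, 0, 0, 0, 0, 0, 0.1, 0, 0, 0, 0]
}}

```text
clock: 9.57
tcp_pos: [0.49, 0.3357, 0.0079]
orientation: [0.0, 0.775, 0.632, 0.0]
wrist_force: [-3.3, -2.1, 7.2]
finger_gap: 0.012
```

Contact. I'll open in steps and then lift.

Call:
{"method": "send_rows", "body": {
  "series": [0, 0, -0.1, 0, 0, 0, 0.2, 0, 0, -0.1, 0, 0, 0, 0.25, 0, 0, -0.1, 0, 0, 0, 0.35, 0, 0, -0.1, 0, 0, 0, 0.35, 0, 0, -0.1, 0, 0, 0, 0.35, 0, 0, -1, 0, 0, 0, 0.35, 0, 0, -3, 0, 0, 0, 0.35, 0, 0, -6, 0, 0, 0, 0.35, 0, 0, -9, 0, 0, 0, 0.4, 0, 0, -12, 0, 0, 0, 0.4]
}}

```text
clock: 10.4
tcp_pos: [0.4895, 0.3354, 0.1282]
orientation: [-0.0, 0.775, 0.632, -0.0]
wrist_force: [0.7, 1.5, 0.4]
finger_gap: 0.0343
```

```bash
python3 -c "
from h import *
rep(pw(-.085,0,.13),7)"
```

```text
t 10.40 tcp [0.4895 0.3354 0.1282] plate x -35.3 y 377.5 mm  F along u 0.85 v 1.41 z 0.40 gap 34.3 J [ 0.47  0.4  -0.09  1.08  0.    2.24]
shift cm [-37.36   7.33  -0.18] rotvec deg [-2.00e-02  1.00e-02 -1.86e+01]
```

Call:
{"method": "send_rows", "body": {
  "series": [-37.4, 7.4, 0, 0, 0, -18.6, 0.4, -37.4, 7.4, 0, 0, 0, -18.6, 0.4, -37.4, 7.4, 0, 0, 0, -18.6, 0.4, -37.4, 7.4, 0, 0, 0, -18.6, 0.4, -37.4, 7.4, 0, 0, 0, -18.6, 0.4, -37.4, 7.4, 0, 0, 0, -18.6, 0.4, -37.4, 7.4, 0, 0, 0, -18.6, 0.4, -37.4, 7.4, 0, 0, 0, -18.6, 0.4, -37.4, 7.4, 0, 0, 0, -18.6, 0.4, -37.4, 7.4, 0, 0, 0, -18.6, 0.4]
}}

```text
clock: 11.23
tcp_pos: [0.4876, -0.0508, 0.1274]
orientation: [0.001, 0.665, 0.747, -0.0]
wrist_force: [-0.6, 0.4, -0.1]
finger_gap: 0.0341
```

Call:
{"method": "send_rows", "body": {
  "series": [0, 0, 0, 0, 0, 0, 0.4, 0, 0, 0, 0, 0, 0, 0.4, 0, 0, 0, 0, 0, 0, 0.4]
}}

```text
clock: 11.48
tcp_pos: [0.487, -0.0447, 0.1267]
orientation: [-0.0, 0.662, 0.749, 0.0]
wrist_force: [0.1, -0.1, -1.0]
finger_gap: 0.0343
```

```bash
python3 -c "
from h import *
rep(pw(-.085,0,.034),7)
s=read_camera('scene')
cv2.imwrite('pics/s7.png',cv2.resize(s[110:340,220:430],None,fx=2.6,fy=2.6))"
```

```text
t 11.48 tcp [ 0.487  -0.0447  0.1267] plate x -84.2 y 0.5 mm  F along u 0.06 v -0.08 z -1.02 gap 34.3 J [-0.26  0.21 -0.36  1.    0.    1.19]
shift cm [-0.05 -0.08  9.27] rotvec deg [ 0.   -0.03  0.04]
```

View pics/s7.png

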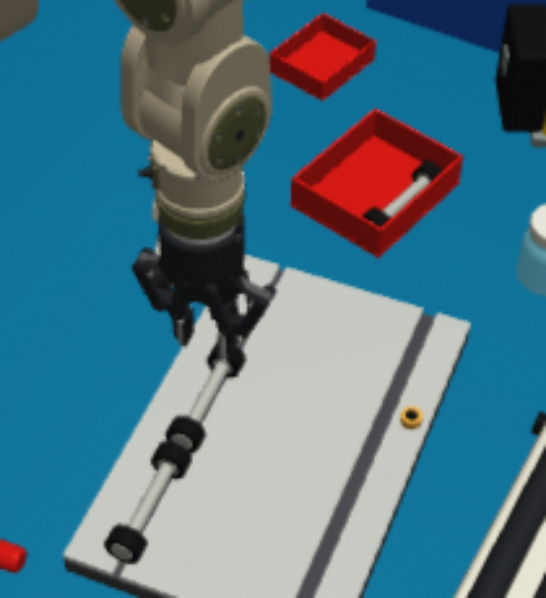

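Ten pictures viewed so far. The worn roller lies in the tray and the gripper is over the middle roller. Descending.

Call:
{"method": "send_rows", "body": {
  "series": [0, 0, 3, 0, 0, 0, 0.4, 0, 0, 6, 0, 0, 0, 0.4, 0, 0, 8, 0, 0, 0, 0.4, 0, 0, 9.2, 0, 0, 0, 0.4, 0, 0, 9.2, 0, 0, 0, 0.4, 0, 0, 9.2, 0, 0, 0, 0.4, 0, 0, 9.2, 0, 0, 0, 0.4]
}}

```text
clock: 12.12
tcp_pos: [0.4879, -0.0448, 0.0354]
orientation: [0.0, 0.662, 0.75, 0.0]
wrist_force: [0.3, -0.6, 0.4]
finger_gap: 0.0344
```

Call:
{"method": "send_rows", "body": {
  "series": [0, 0.3, 0, 0, 0, 0, 0.4, 0, 0.6, 0, 0, 0, 0, 0.4, 0, 0.9, 0, 0, 0, 0, 0.4, 0, 1.2, 0, 0, 0, 0, 0.4, 0, 1.5, 0, 0, 0, 0, 0.4, 0, 1.8, 0, 0, 0, 0, 0.4, 0, 2.1, 0, 0, 0, 0, 0.4, 0, 2.4, 0, 0, 0, 0, 0.4, 0, 2.7, 0, 0, 0, 0, 0.4, 0, 3.0, 0, 0, 0, 0, 0.4]
}}

```text
clock: 12.95
tcp_pos: [0.5173, -0.0419, 0.0345]
orientation: [-0.0, 0.663, 0.749, 0.0]
wrist_force: [-0.2, -0.3, -0.2]
finger_gap: 0.0339
```

Call:
{"method": "send_rows", "body": {
  "series": [0, 0.4, 0, 0, 0, 0, 0.4, 0, 0.8, 0, 0, 0, 0, 0.4, 0, 1.2, 0, 0, 0, 0, 0.4, 0, 1.6, 0, 0, 0, 0, 0.4, 0, 2.0, 0, 0, 0, 0, 0.4, 0, 2.4, 0, 0, 0, 0, 0.4, 0, 2.8, 0, 0, 0, 0, 0.4, 0, 3.2, 0, 0, 0, 0, 0.4, 0, 3.6, 0, 0, 0, 0, 0.4, 0, 4.0, 0, 0, 0, 0, 0.4]
}}

```text
clock: 13.78
tcp_pos: [0.557, -0.037, 0.0345]
orientation: [-0.0, 0.663, 0.749, 0.0]
wrist_force: [-0.3, 0.3, 0.5]
finger_gap: 0.0343
```

```bash
python3 -c "
from h import *
rep()"
```

```text
t 13.78 tcp [ 0.557  -0.037   0.0345] plate x -13.8 y -0.5 mm  F along u -0.30 v 0.32 z 0.52 gap 34.3 J [-0.21  0.42 -0.31  0.84  0.    1.24]
```

Call:
{"method": "send_rows", "body": {
  "series": [0, 0.4, 0, 0, 0, 0, 0.4, 0, 0.8, 0, 0, 0, 0, 0.4, 0, 1.2, 0, 0, 0, 0, 0.4, 0, 1.6, 0, 0, 0, 0, 0.4, 0, 2.0, 0, 0, 0, 0, 0.4]
}}

```text
clock: 14.2
tcp_pos: [0.5768, -0.0346, 0.0345]
orientation: [-0.0, 0.663, 0.749, 0.0]
wrist_force: [0.3, -0.3, 0.4]
finger_gap: 0.0342
```

Call:
{"method": "send_rows", "body": {
  "series": [0, 0.3, 0, 0, 0, 0, 0.4, 0, 0.5, 0, 0, 0, 0, 0.4]
}}

```text
clock: 14.37
tcp_pos: [0.582, -0.034, 0.0345]
orientation: [0.0, 0.663, 0.749, 0.0]
wrist_force: [0.1, 1.3, 0.3]
finger_gap: 0.0343
```

Call:
{"method": "send_rows", "body": {
  "series": [0, 0.3, 0, 0, 0, 0, 0.4, 0, 0.5, 0, 0, 0, 0, 0.4]
}}

```text
clock: 14.53
tcp_pos: [0.5867, -0.0334, 0.0345]
orientation: [-0.0, 0.663, 0.749, 0.0]
wrist_force: [-0.0, 0.5, -0.6]
finger_gap: 0.0342
```

Call:
{"method": "send_rows", "body": {
  "series": [0, 0.3, 0, 0, 0, 0, 0.4, 0, 0.5, 0, 0, 0, 0, 0.4]
}}

```text
clock: 14.7
tcp_pos: [0.5917, -0.0328, 0.0345]
orientation: [0.0, 0.663, 0.749, 0.0]
wrist_force: [1.1, 0.9, 0.3]
finger_gap: 0.0342
```

Call:
{"method": "send_rows", "body": {
  "series": [0, 0.3, 0, 0, 0, 0, 0.4, 0, 0.5, 0, 0, 0, 0, 0.4]
}}

```text
clock: 14.87
tcp_pos: [0.5967, -0.0322, 0.0345]
orientation: [0.0, 0.663, 0.749, 0.0]
wrist_force: [0.3, -0.3, 0.8]
finger_gap: 0.034
```

Call:
{"method": "send_rows", "body": {
  "series": [0, 0.3, 0, 0, 0, 0, 0.4, 0, 0.5, 0, 0, 0, 0, 0.4]
}}

```text
clock: 15.03
tcp_pos: [0.6017, -0.0316, 0.0345]
orientation: [0.0, 0.663, 0.749, 0.0]
wrist_force: [-0.0, 0.9, -0.2]
finger_gap: 0.0342
```

Call:
{"method": "send_rows", "body": {
  "series": [0, 0.4, 0, 0, 0, 0, 0.4, 0, 0.8, 0, 0, 0, 0, 0.4, 0, 1.2, 0, 0, 0, 0, 0.4, 0, 1.6, 0, 0, 0, 0, 0.4, 0, 2.0, 0, 0, 0, 0, 0.4, 0, 2.4, 0, 0, 0, 0, 0.4, 0, 2.8, 0, 0, 0, 0, 0.4, 0, 3.2, 0, 0, 0, 0, 0.4, 0, 3.6, 0, 0, 0, 0, 0.4, 0, 4.0, 0, 0, 0, 0, 0.4]
}}

```text
clock: 15.87
tcp_pos: [0.6414, -0.0267, 0.0345]
orientation: [-0.0, 0.663, 0.749, 0.0]
wrist_force: [-0.1, -0.0, 0.3]
finger_gap: 0.0341
```

```bash
python3 -c "
from h import *
rep()
s=read_camera('scene'); cv2.imwrite('pics/s8.png',s)"
```

```text
t 15.87 tcp [ 0.6414 -0.0267  0.0345] plate x 71.2 y -0.5 mm  F along u -0.14 v 0.00 z 0.34 gap 34.1 J [-0.17  0.56 -0.08  0.94  0.    1.28]
```

Call:
{"method": "send_rows", "body": {
  "series": [0, 0.3, 0, 0, 0, 0, 0.4, 0, 0.6, 0, 0, 0, 0, 0.4, 0, 0.9, 0, 0, 0, 0, 0.4, 0, 1.2, 0, 0, 0, 0, 0.4, 0, 1.5, 0, 0, 0, 0, 0.4, 0, 1.8, 0, 0, 0, 0, 0.4, 0, 2.0, 0, 0, 0, 0, 0.4, 0, 2.1, 0, 0, 0, 0, 0.4, 0, 2.1, 0, 0, 0, 0, 0.4]
}}

```text
clock: 16.67
tcp_pos: [0.6621, -0.0242, 0.0345]
orientation: [0.0, 0.663, 0.749, 0.0]
wrist_force: [0.3, 0.0, -0.3]
finger_gap: 0.0345
```

```bash
cat > roll.py <<'E'
from h import *
import sys
def tyre(y):
    "plate x (mm) of each tyre of the roller in lane y, dark blob at axis height, from the scene camera"
    s=read_camera("scene"); m=(s.max(2)<50).astype(np.uint8); out=[]
    roi=np.zeros((480,640),np.uint8); P=[pw(-.1,y-.066,.03),pw(.1,y-.066,.03),pw(.1,y-.036,.045),pw(-.1,y-.036,.045)]
    cv2.fillPoly(roi,[proj("scene",P).round().astype(int)],1)
    k,_,st,c=cv2.connectedComponentsWithStats(m*roi)
    for i in range(1,k):
        if st[i,4]>25:
            w=onz("scene",[c[i]],.044)[0][:2]-PL; print("lane",y,"blob",c[i].round(),st[i,4],"plate",w@U*1e3,w@V*1e3)
E
python3 -c "
from roll import *
rep(); tyre(0); tyre(-.135)
s=read_camera('scene'); cv2.imwrite('pics/s9.png',cv2.resize(s[180:370,235:415],None,fx=3,fy=3))"
```

```text
t 16.67 tcp [ 0.6621 -0.0242  0.0345] plate x 92.2 y -0.5 mm  F along u 0.29 v -0.02 z -0.31 gap 34.5 J [-0.16  0.59 -0.01  0.96  0.    1.29]
lane 0 blob [288. 283.] 36 plate -85.51327406782492 -71.06683559431967
lane 0 blob [354. 298.] 119 plate 84.38420876517121 -49.388466485992765
lane -0.135 blob [269. 318.] 107 plate -84.8944894889249 -182.25542011035893
```

View pics/s9.png

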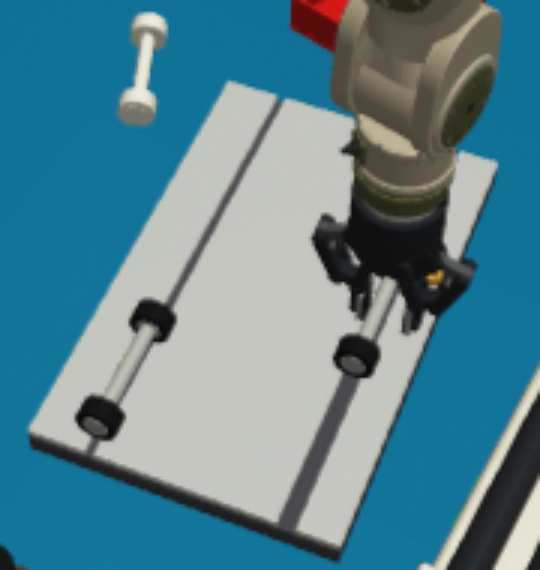

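The middle roller sits in the groove at x ≈ 84. Backing off, lifting and going to the last lane.

Call:
{"method": "send_rows", "body": {
  "series": [0, -0.3, 0, 0, 0, 0, 0.4, 0, -0.7, 0, 0, 0, 0, 0.4, 0, -0.7, -1, 0, 0, 0, 0.4, 0, -0.7, -3, 0, 0, 0, 0.4, 0, -0.7, -6, 0, 0, 0, 0.4, 0, -0.7, -9, 0, 0, 0, 0.4, 0, -0.7, -9, 0, 0, 0, 0.4]
}}

```text
clock: 17.4
tcp_pos: [0.6584, -0.0256, 0.1324]
orientation: [0.005, 0.663, 0.749, 0.003]
wrist_force: [0.6, -0.3, 1.0]
finger_gap: 0.0343
```

```bash
python3 -c "
from h import *
rep(pw(-.085,-.135,.12),7)"
```

```text
t 17.40 tcp [ 0.6584 -0.0256  0.1324] plate x 88.3 y -1.5 mm  F along u 0.60 v -0.40 z 1.05 gap 34.3 J [-0.16  0.51  0.09  1.15  0.    1.29]
shift cm [-13.35 -17.34   1.1 ] rotvec deg [ 0.61  0.17 -0.  ]
```

Call:
{"method": "send_rows", "body": {
  "series": [-13.4, -17, 0, 0, 0, 0, 0.4, -13.4, -17, 0, 0, 0, 0, 0.4, -13.4, -17, 0, 0, 0, 0, 0.4, -13.4, -17, 0, 0, 0, 0, 0.4, -13.4, -17, 0, 0, 0, 0, 0.4, -13.4, -17, 0, 0, 0, 0, 0.4, -13.4, -17, 0, 0, 0, 0, 0.4, -13.4, -17, 0, 0, 0, 0, 0.4, -13.4, -17, 0, 0, 0, 0, 0.4, -13.4, -17, 0, 0, 0, 0, 0.4]
}}

```text
clock: 18.23
tcp_pos: [0.5035, -0.1779, 0.1247]
orientation: [0.0, 0.662, 0.75, 0.0]
wrist_force: [-0.2, 0.0, -1.0]
finger_gap: 0.0338
```

```bash
python3 -c "
from roll import *
rep(pw(-.085,-.135,.0345),7); tyre(0)"
```

```text
t 18.23 tcp [ 0.5035 -0.1779  0.1247] plate x -84.0 y -133.8 mm  F along u -0.19 v 0.04 z -0.97 gap 33.8 J [-0.49  0.29 -0.25  1.03  0.    0.96]
shift cm [-0.12 -0.11  9.02] rotvec deg [0.05 0.   0.1 ]
lane 0 blob [290. 278.] 121 plate -86.54007390444357 -55.9866580084812
lane 0 blob [354. 298.] 119 plate 84.38420876517121 -49.388466485992765
```

Call:
{"method": "send_rows", "body": {
  "series": [0, 0, 3, 0, 0, 0, 0.4, 0, 0, 6, 0, 0, 0, 0.4, 0, 0, 8, 0, 0, 0, 0.4, 0, 0, 9, 0, 0, 0, 0.4, 0, 0, 9, 0, 0, 0, 0.4, 0, 0, 9, 0, 0, 0, 0.4, 0, 0, 9, 0, 0, 0, 0.4]
}}

```text
clock: 18.87
tcp_pos: [0.5038, -0.179, 0.0357]
orientation: [0.001, 0.662, 0.749, 0.0]
wrist_force: [0.2, 0.5, 0.2]
finger_gap: 0.0341
```

Call:
{"method": "send_rows", "body": {
  "series": [0, 0.3, 0, 0, 0, 0, 0.4, 0, 0.6, 0, 0, 0, 0, 0.4, 0, 0.9, 0, 0, 0, 0, 0.4, 0, 1.2, 0, 0, 0, 0, 0.4, 0, 1.5, 0, 0, 0, 0, 0.4, 0, 1.8, 0, 0, 0, 0, 0.4, 0, 2.1, 0, 0, 0, 0, 0.4, 0, 2.4, 0, 0, 0, 0, 0.4, 0, 2.7, 0, 0, 0, 0, 0.4, 0, 3.0, 0, 0, 0, 0, 0.4]
}}

```text
clock: 19.7
tcp_pos: [0.5325, -0.175, 0.0344]
orientation: [-0.0, 0.663, 0.749, 0.0]
wrist_force: [-0.1, 0.8, 0.0]
finger_gap: 0.0342
```

Call:
{"method": "send_rows", "body": {
  "series": [0, 0.4, 0, 0, 0, 0, 0.4, 0, 0.8, 0, 0, 0, 0, 0.4, 0, 1.2, 0, 0, 0, 0, 0.4, 0, 1.6, 0, 0, 0, 0, 0.4, 0, 2.0, 0, 0, 0, 0, 0.4, 0, 2.4, 0, 0, 0, 0, 0.4, 0, 2.8, 0, 0, 0, 0, 0.4, 0, 3.2, 0, 0, 0, 0, 0.4, 0, 3.6, 0, 0, 0, 0, 0.4, 0, 4.0, 0, 0, 0, 0, 0.4]
}}

```text
clock: 20.53
tcp_pos: [0.5723, -0.1701, 0.0345]
orientation: [-0.0, 0.663, 0.749, 0.0]
wrist_force: [0.0, -0.2, -0.4]
finger_gap: 0.0342
```

```bash
python3 -c "
from roll import *
rep(); tyre(-.135)"
```

```text
t 20.53 tcp [ 0.5723 -0.1701  0.0345] plate x -14.8 y -134.4 mm  F along u 0.02 v -0.17 z -0.35 gap 34.2 J [-0.42  0.48 -0.21  0.88  0.    1.03]
lane -0.135 blob [292. 327.] 122 plate -24.57151121272036 -182.5672866249452
```

Call:
{"method": "send_rows", "body": {
  "series": [0, 0.4, 0, 0, 0, 0, 0.4, 0, 0.8, 0, 0, 0, 0, 0.4, 0, 1.2, 0, 0, 0, 0, 0.4, 0, 1.6, 0, 0, 0, 0, 0.4, 0, 2.0, 0, 0, 0, 0, 0.4, 0, 2.4, 0, 0, 0, 0, 0.4]
}}

```text
clock: 21.08
tcp_pos: [0.5962, -0.1672, 0.0345]
orientation: [-0.0, 0.663, 0.749, 0.0]
wrist_force: [-0.5, 0.4, -0.5]
finger_gap: 0.0347
```

Call:
{"method": "send_rows", "body": {
  "series": [0, 0.4, 0, 0, 0, 0, 0.4, 0, 0.8, 0, 0, 0, 0, 0.4]
}}

```text
clock: 21.25
tcp_pos: [0.6041, -0.1662, 0.0345]
orientation: [-0.0, 0.663, 0.749, 0.0]
wrist_force: [-0.0, 0.2, -0.2]
finger_gap: 0.034
```

Call:
{"method": "send_rows", "body": {
  "series": [0, 0.4, 0, 0, 0, 0, 0.4, 0, 0.8, 0, 0, 0, 0, 0.4]
}}

```text
clock: 21.42
tcp_pos: [0.612, -0.1653, 0.0345]
orientation: [-0.0, 0.663, 0.749, 0.0]
wrist_force: [-0.3, -0.2, -0.5]
finger_gap: 0.0344
```

Call:
{"method": "send_rows", "body": {
  "series": [0, 0.4, 0, 0, 0, 0, 0.4, 0, 0.8, 0, 0, 0, 0, 0.4, 0, 1.2, 0, 0, 0, 0, 0.4, 0, 1.6, 0, 0, 0, 0, 0.4, 0, 2.0, 0, 0, 0, 0, 0.4, 0, 2.4, 0, 0, 0, 0, 0.4, 0, 2.8, 0, 0, 0, 0, 0.4, 0, 3.2, 0, 0, 0, 0, 0.4, 0, 3.6, 0, 0, 0, 0, 0.4, 0, 4.0, 0, 0, 0, 0, 0.4]
}}

```text
clock: 22.25
tcp_pos: [0.6517, -0.1604, 0.0345]
orientation: [-0.0, 0.663, 0.749, 0.0]
wrist_force: [1.1, 0.6, 0.3]
finger_gap: 0.0346
```

Call:
{"method": "send_rows", "body": {
  "series": [0, 0.3, 0, 0, 0, 0, 0.4, 0, 0.6, 0, 0, 0, 0, 0.4, 0, 0.9, 0, 0, 0, 0, 0.4, 0, 1.2, 0, 0, 0, 0, 0.4, 0, 1.5, 0, 0, 0, 0, 0.4, 0, 1.8, 0, 0, 0, 0, 0.4, 0, 2.1, 0, 0, 0, 0, 0.4, 0, 2.4, 0, 0, 0, 0, 0.4, 0, 2.7, 0, 0, 0, 0, 0.4, 0, 2.7, 0, 0, 0, 0, 0.4]
}}

```text
clock: 23.08
tcp_pos: [0.6788, -0.1571, 0.0345]
orientation: [0.0, 0.663, 0.749, 0.0]
wrist_force: [0.0, 0.4, -0.5]
finger_gap: 0.0338
```

```bash
python3 -c "
from roll import *
rep(); tyre(-.135)"
```

```text
t 23.08 tcp [ 0.6788 -0.1571  0.0345] plate x 92.5 y -134.5 mm  F along u 0.07 v 0.38 z -0.46 gap 33.8 J [-0.34  0.65  0.09  1.01  0.    1.11]
lane -0.135 blob [334. 343.] 133 plate 83.66201304746798 -184.54199867753027
```

In the groove. Backing off and lifting clear.

Call:
{"method": "send_rows", "body": {
  "series": [0, -0.3, 0, 0, 0, 0, 0.4, 0, -0.7, 0, 0, 0, 0, 0.4, 0, -0.7, -1, 0, 0, 0, 0.4, 0, -0.7, -3, 0, 0, 0, 0.4, 0, -0.7, -6, 0, 0, 0, 0.4, 0, -0.7, -9, 0, 0, 0, 0.4, 0, -5, -11, 0, 0, 0, 0.4, 0, -9, -13, 0, 0, 0, 0.4, 0, -13, -15, 0, 0, 0, 0.4, 0, -17, -16, 0, 0, 0, 0.4]
}}

```text
clock: 23.97
tcp_pos: [0.5193, -0.1769, 0.1938]
orientation: [0.002, 0.662, 0.749, 0.0]
wrist_force: [-0.3, -1.3, 0.9]
finger_gap: 0.0344
```

Call:
{"method": "send_rows", "body": {
  "series": [0, -8, 0, 0, 0, 0, 0.4, 0, -8, 0, 0, 0, 0, 0.4, 0, -8, 0, 0, 0, 0, 0.4, 0, -8, 0, 0, 0, 0, 0.4, 0, -8, 0, 0, 0, 0, 0.4]
}}

```text
clock: 24.38
tcp_pos: [0.4411, -0.1868, 0.1925]
orientation: [0.001, 0.663, 0.749, 0.0]
wrist_force: [-0.1, -0.9, -0.6]
finger_gap: 0.0338
```

```bash
python3 -c "
from roll import *
rep(); tyre(0);tyre(-.135)
s=read_camera('scene');t=read_camera('top')
cv2.imwrite('pics/end.png',np.hstack([cv2.resize(s[140:390,200:450],(400,400)),cv2.resize(t[140:360,150:450],(400,400*220//300)).copy() if 0 else cv2.resize(t[100:350,150:450],(400,400))]))"
```

```text
t 24.38 tcp [ 0.4411 -0.1868  0.1925] plate x -147.1 y -135.0 mm  F along u -0.19 v -0.88 z -0.59 gap 33.8 J [-0.57  0.14 -0.27  1.16  0.    0.88]
lane 0 blob [353. 299.] 154 plate 83.8660749271675 -54.45737731971903
lane -0.135 blob [334. 343.] 133 plate 83.66201304746798 -184.54199867753027
```

View pics/end.png

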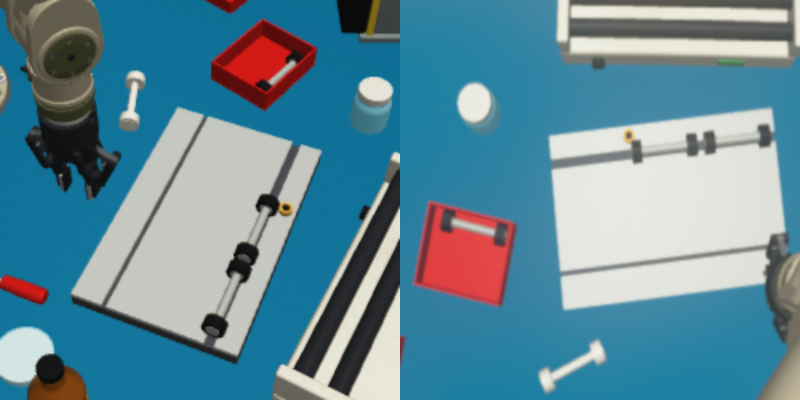

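Both sound rollers lie in the groove, the worn one is level in the large red tray, the bystanders haven't moved, and the robot is clear of everything.

```bash
python3 -c "
from workcell import *
print(hand_in())"
```

```text
the job is handed in; nothing more can be done
None
```

The job is done and handed in at about 24.5 s on the robot's clock. No verdict is reported at hand-in.

**Worn roller:** the one in the +135 mm lane. It held back about 7 N at roughly 92 mm of travel. I pushed it just past its flat, gripped it by the shaft, lowered it into the larger red tray until I felt the floor, and then released it. After release it rolled gently to the tray's far wall, where it lies level.

**Sound rollers:** the ones in lanes 0 and -135 mm. Along-plate force readings stayed within about 1.2 N, which is sensor noise. They were only pushed between the open fingers, never gripped or lifted.

**Last checks:** the camera puts the two sound rollers at plate x ≈ 84 mm against the groove at 85 mm, with their axes along it. The bystanders in view look unmoved, the white roller and the small tray were never touched, and the arm is clear of everything. Nothing disagreed beyond 1–3 mm of measuring noise. The trained network missed some of the rollers and the large tray in one view, so I took the roller and tray positions from the pictures themselves.

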